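# Start the self-tapping screw of a shipping case

## Robot

A 6-joint arm with a two-finger parallel gripper is mounted at the origin on a cart in front of the work surface, level with it; the furniture and walls round the work are solid. World frame = base frame: x ahead of the robot, y to its left, z up, the work surface at z = 0. Lengths are in mm, angles in rad, forces in N, time in s.
With the tool pointing down it reaches from about 350 to 975 mm from the base axis. Payload 7.1 kg.
Tool frame: the origin (TCP) lies midway between the tips of the shut fingers; the grasp point (between the pads) lies 19 mm behind it (ctrl.grasp_offset is the distance from the TCP to the grasp point, in mm); z points along the fingers, y is the line along which they close (so a half turn about z gives the same grasp; the last joint's range is limited). The gripper opens to 88 mm and grips with 3 to 60 N. Pads are 20 mm wide; open, the fingers measure 115 mm over their backs; the gripper's body (75 mm by 178 mm) begins 61 mm behind the grasp point.
Start: joints at [-1.296, 0.423, 1.63, -0, 1.089, -0.019], TCP at [181.013, -598.196, 189.575] pointing down, gripper open.
Joint ranges: [-3, 3], [-0.9, 2.11], [0.09, 2.58], [-1.31, 4.45], [0.11, 2.69], [-2.54, 2.54]. Speed limits (rad/s): [2.39, 2.39, 3.01, 3.14, 3.14, 3.14].

## Interface

Orientations are given as a rotation vector (axis times angle).
In Python, from workcell import ctrl gives the robot as it stands. The module is installed in compiled form; this text tells all that it offers.
- The arm moves only by the tool servo_tool, never from a script. Its argument "rows" is a list of rows, each a list of 7 numbers: the turn, a rotation vector about the tool's x, y, z as a fraction of full scale, then the shift along the tool's x, y, z as a fraction of full scale, then the finger opening in mm, from 0 to 87.8. A call has 1 to 10 rows; each row is the pose to reach, as a shift and turn from the pose commanded when the call began, along the tool's axes at that moment; what a row does not reach only later rows make up. Full scale, the value 1, is 20 cm for a shift and 1.5 rad for a turn. A row lasts 1/8 s, in which the tool goes at most 62.5 mm and 10.7 degrees, less where a joint would pass 70% of its speed; a pose out of reach is approached as far as the arm can. A call with a number of a shift or a turn outside -1 to 1 is refused whole. A call with a gripper value outside its range is refused whole. The fingers move at their own pace and stop on an object; the grip force is fixed at half the most. Time passes only in rows, so rows that repeat a pose let the fingers close. It gives the time, the measured TCP pose, the force, the opening and the grip force at its end, in the units of the state.
- ctrl.get_obs(): the state, without advancing time (a new reading comes with each control period).
- ctrl.get_image(name): name is "scene" or "top" or "wrist"; returns (picture, depth): 480x640x3 uint8, red, green, blue; 480x640 float32, mm along the optical axis (not along the pixel's ray), 0 where there is no reading.
- ctrl.camera_info(name): a dict with "intrinsics" (3x3 intrinsics, pixels), "R" (3x3) and "t" (3): a world point X has camera coordinates R X + t. Camera axes: x right, y down, z forward; pixel columns grow to the right and rows downward; lengths in mm; the calibration is good to about 2 mm. A picture is of the moment at which its call begins: read the wrist's pose just before it. camera_info takes no time and is no camera call; for the wrist camera it gives the pose at the moment of the call.
- ctrl.close_job(): hands the job in; it is judged then, once.
The state is a dict: "t": time; "qpos": joint angles; "qvel": joint speeds; "joint_torque": joint torques, N m; "ee_pos": TCP position; "orientation": TCP orientation; "ft_force": force on the tool from outside, world axes, zero at the start; "moment": the same for the moment, N m; "width": finger opening in mm; "grasp_force": force on a finger pad.
Only numpy, scipy, OpenCV 4.12 (cv2) and the standard library are available. Lean on these libraries where they do the work, as an engineer would, in place of code of your own. Each camera call takes 0.05 s, during which the arm holds its last target. There are 200 camera calls.

## Task

The lid of the plywood case has to be screwed down. Push the big orange self-tapping screw firmly down into its pilot hole with closed fingers in one of the two round pockets of its drive bar, and keep pushing while you swing the bar round clockwise (seen from above), so that the thread bites and draws the screw in until its round flange rests on the lid. Never lean on the bar with more than 40 N, leave the roll, the jar and the tags round it where they are, and let go when it is done.

Things in the scene. Friction and masses are not known exactly. Their poses are not given: they have to be found in the camera images.
- case: plywood case with a light wooden lid, 220 x 300 x 80 mm, fixed to the table; origin at the centre of its underside, x along the 220 mm side, z up. The screw stands upright in the middle of the lid
- pilot (a point): centre of the pilot hole in the top face of the lid, on the screw's vertical axis. The screw first slides freely down this hole (about 3 N of rubbing) for an unknown 0 to 6 mm, until its tip meets wood. It can sink 14 mm further, which brings the flange onto the lid; there it stops
- flange (a point): centre of the underside of the orange screw's flange (60 mm across, 6 mm thick), on the screw's axis; at the start 14 to 20 mm above the lid, to be brought down onto it
- screw_stem (a joint): turn of the screw with its drive bar, rad, growing clockwise seen from above; turns without end. It bites fully and sinks 8 mm a turn only while pushed down on the wood with 15 to 30 N, against about 0.2 N m. With 10 N or less it mostly slips and spins on the spot, and before its tip meets wood it gains nothing. Turned anticlockwise under push it backs out
- pocket_a (a point): centre of the floor of one pocket in the orange drive bar on top of the screw. The bar is level, 156 x 64 x 22 mm with round ends and a 46 mm waist, long along this point's x. Its two pockets, 44 mm across, 12 mm deep, open at the top, lie 46 mm either side of the screw's axis; their floor is 30 mm above the flange's underside. A rubber cushion under the bar gives 1 mm per 8 N of push and springs back
- pocket_b (a point): centre of the floor of the other pocket, 92 mm from the first, the same in all respects
- gold_roll_mid (a point): middle of a gold ribbon roll, 54 mm across and 14 mm high, lying on a corner of the lid (a bystander)
- tie_jar_mid (a point): middle of a jar of gold ties, 74 mm across and 105 mm high, standing beside the case (a bystander)
- tag_stack_mid (a point): middle of a banded stack of gift tags, 88 x 57 x 17 mm, lying on the other side of the case (a bystander)

How it is judged:
By the outcome, as a careful person would: the job done as asked, in the order asked, and still so for the second after the job is handed in, with the robot touching nothing.
It also fails if it takes over 67 s, if anything falls off the work surface, if the arm or the gripper's body presses on something with over 40 N, if the wrist force passes 120 N, or if a joint passes its speed limit or range.

## Working session

There is one attempt and no reset: what is moved stays moved. The work goes in short steps, Python scripts to look and compute and a tool call to move; the robot and the scene stay as the last step left them, time stands still between calls to the robot, and variables do not carry over. Pictures are saved under pics/ and viewed, at most 10 in all, crops included, and the job is handed in when it is done.

Besides the shell and the picture viewer there is one more tool, called as name(argument=value, ...), one argument or row to a line, values as JSON. servo_tool: Moves the arm, as the interface text tells. Its arguments: {"type":"object","properties":{"rows":{"type":"array","items":{"type":"array","items":{"type":"number"}}}},"required":["rows"]}

```bash
mkdir -p pics
cat > h.py <<'E'
import numpy as np, cv2
from workcell import ctrl
from scipy.spatial.transform import Rotation as Rn
def pts(name):
    ci=ctrl.camera_info(name); im,d=ctrl.get_image(name)
    K,R,t=map(np.array,(ci["intrinsics"],ci["R"],ci["t"]))
    v,u=np.mgrid[:480,:640]
    c=np.stack([(u-K[0,2])/K[0,0]*d,(v-K[1,2])/K[1,1]*d,d],-1)
    return im,d,(c-t)@R   # R^T(c-t)
def save(im,n): cv2.imwrite("pics/"+n,im[...,::-1])
E
python3 - <<'E'
from h import *
o=ctrl.get_obs(); print(o["t"],o["ee_pos"],o["orientation"],o["ft_force"])
print(Rn.from_rotvec(o["orientation"]).as_matrix().round(3))
a=[]
for n in("scene","top"):
    im,d,P=pts(n); a.append(cv2.resize(im,(400,300)))
    hsv=cv2.cvtColor(im,cv2.COLOR_RGB2HSV)
    m=((hsv[...,0]>3)&(hsv[...,0]<18)&(hsv[...,1]>170)&(hsv[...,2]>90)&(d>0)).astype(np.uint8)
    k,l,s,c=cv2.connectedComponentsWithStats(m)
    for i in range(1,k):
        if s[i,4]>80:
            q=P[l==i]; print(n,s[i],c[i].round(),np.percentile(q,[2,50,98],axis=0).round(1).tolist())
save(np.hstack(a),"a.png")
E
```

```text
0.0 [ 180.85755603 -597.63719989  188.8109994 ] [-3.10628525e+00 -4.59571203e-01  2.76432630e-04] [-0.12028697  0.58242298  0.24710209]
[[ 0.957  0.29  -0.   ]
 [ 0.29  -0.957  0.001]
 [ 0.    -0.002 -1.   ]]
scene [311  41  21  17 116] [319.  50.] [[1216.6, -619.0, 27.1], [1254.4, -527.4, 75.9], [1393.8, -496.4, 128.3]]
scene [ 68  58  19  30 189] [77. 73.] [[1590.7, 167.7, 18.4], [1616.8, 210.8, 100.2], [1814.1, 233.5, 149.3]]
scene [160 101  23  17  95] [172. 109.] [[1184.6, 45.3, 15.5], [1214.0, 73.3, 112.6], [1326.1, 96.3, 129.2]]
scene [338 179  43  52 942] [359. 205.] [[477.1, -139.2, 79.6], [544.2, -61.1, 135.0], [628.1, -25.3, 139.6]]
scene [ 11 256  34  23 150] [ 33. 265.] [[848.1, 558.9, 118.4], [859.6, 575.6, 126.4], [888.8, 620.2, 130.1]]
top [349 204  25  23 152] [360. 213.] [[570.8, -110.8, 127.4], [601.7, -77.3, 135.7], [620.2, -56.3, 139.8]]
```

View pics/a.png

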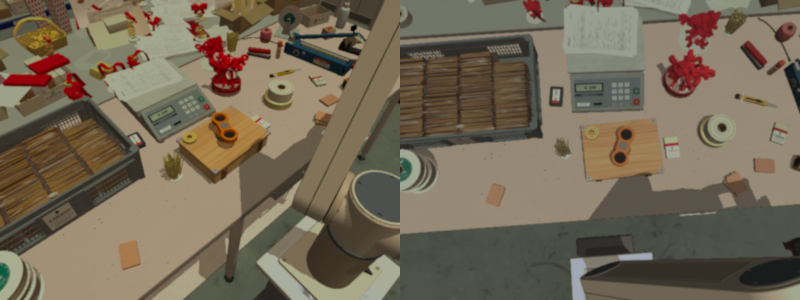

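The left view (scene) shows the case with the orange bar near the centre. In the right view (top), the bar runs about (365,213)–(352,253) in full-resolution pixels, with the gold roll on the far-left corner of the lid. The jar stands to its left and the tags to its right.

Run:
```python
from h import *
im,d,P=pts("top")
sub=(slice(170,310),slice(260,460))
q=P[sub]; D=d[sub]>0
x,y,z=q[...,0],q[...,1],q[...,2]
near=(x>400)&(x<700)&(y>-250)&(y<100)&D
m=near&(z>117)&(z<150)
m=m.astype(np.uint8)
k,l,s,c=cv2.connectedComponentsWithStats(m)
for i in range(1,k):
    if s[i,4]>30:
        Q=q[l==i]; r=cv2.minAreaRect(Q[:,:2].astype(np.float32)); print(s[i],Q.mean(0).round(1),r,np.percentile(Q[:,2],[5,50,95]))
lid=near&(z>74)&(z<87); Q=q[lid]; print("lid",cv2.minAreaRect(Q[:,:2].astype(np.float32)),np.median(Q[:,2]))
c=im[170:310,260:460]; save(cv2.resize(c,(800,560),interpolation=cv2.INTER_CUBIC),"b.png")
```

```text
[  78   32   38   65 1465] [550.1 -70.4 132. ] ((550.7993774414062, -70.85346984863281), (62.841888427734375, 154.15806579589844), 70.10369873046875) [122.22152964 134.2472949  139.64199137]
lid ((551.7208251953125, -71.03048706054688), (221.64866638183594, 300.9265441894531), 1.9970722198486328) 79.4097782492623
```

View pics/b.png

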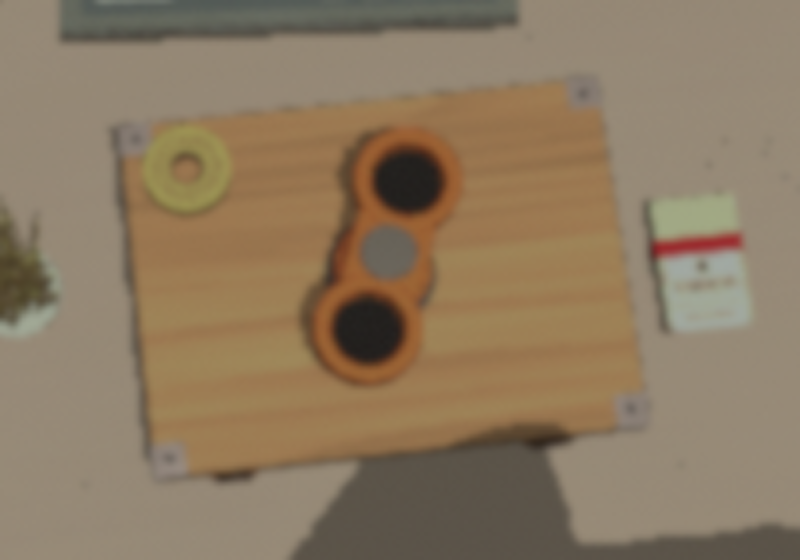

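The crop confirms it: screw axis at about (551,-71), bar axis about -20°. The far pocket is near (594,-87) and its rim is at z≈140.

servo_tool(
  rows=[
    [0, 0, 0, 0.22, -0.15, -0.01, 0],
    [0, 0, 0, 0.45, -0.31, -0.03, 0],
    [0, 0, 0, 0.68, -0.46, -0.05, 0],
    [0, 0, 0, 0.905, -0.615, -0.05, 0],
  ],
)

```text
t: 0.65
ee_pos: [319.6, -426.8, 199.8]
orientation: [3.107, 0.459, 0.0]
ft_force: [0.8, -0.3, 1.2]
width: 51.1
grasp_force: 0.0
```

servo_tool(
  rows=[
    [0, 0, 0, 0.22, -0.15, 0, 0],
    [0, 0, 0, 0.45, -0.31, 0, 0],
    [0, 0, 0, 0.68, -0.46, 0, 0],
    [0, 0, 0, 0.905, -0.615, 0, 0],
  ],
)

```text
t: 1.15
ee_pos: [457.2, -256.4, 199.6]
orientation: [3.108, 0.46, 0.0]
ft_force: [0.6, -0.6, 0.5]
width: 11.2
grasp_force: 0.0
```

servo_tool(
  rows=[
    [0, 0, 0, 0.22, -0.15, 0, 0],
    [0, 0, 0, 0.45, -0.31, 0, 0],
    [0, 0, 0, 0.68, -0.46, 0, 0],
    [0, 0, 0, 0.905, -0.615, 0, 0],
    [0, 0, 0, 0.905, -0.615, 0, 0],
  ],
)

```text
t: 1.78
ee_pos: [595.5, -85.0, 199.2]
orientation: [-3.107, -0.466, -0.001]
ft_force: [-0.4, -0.4, 0.3]
width: 0.5
grasp_force: 0.0
```

Run:
```python
from h import *
o=ctrl.get_obs(); print(o["t"],o["ee_pos"],o["orientation"],o["ft_force"],o["width"],o["qpos"])
im,d,P=pts("wrist"); 
hsv=cv2.cvtColor(im,cv2.COLOR_RGB2HSV); z=P[...,2]
top=(z>130)&(z<146)&(d>0)&(np.hypot(P[...,0]-551,P[...,1]+71)<95)
Q=P[top]; print(len(Q), cv2.minAreaRect(Q[:,:2].astype(np.float32)),np.percentile(Q[:,2],[5,50,95]))
for ctr in((594,-87),(508,-55)):
    s=(np.hypot(P[...,0]-ctr[0],P[...,1]-ctr[1])<12)&(d>0)
    print(ctr,s.sum(),np.percentile(z[s],[5,50,95]) if s.any() else 0)
    f=(np.hypot(P[...,0]-ctr[0],P[...,1]-ctr[1])<28)&(d>0)&(hsv[...,2]<60)
    if f.any(): print(" dark",f.sum(),P[f].mean(0))
lid=(np.hypot(P[...,0]-551,P[...,1]+71)>60)&(z>70)&(z<90)&(d>0); print(np.median(z[lid]))
save(im,"c.png")
```

```text
1.775 [595.53355149 -84.98461301 199.21245767] [-3.10651540e+00 -4.66256588e-01 -6.55029778e-04] [-0.42494779 -0.4290921   0.32748097] 0.47964958917330347 [-1.61754858e-01  3.78070574e-01  1.67556360e+00  4.47031798e-04
  1.08764762e+00  1.11087812e+00]
7871 ((554.0663452148438, -72.24867248535156), (63.20155334472656, 151.21011352539062), 70.13931274414062) [133.53534583 136.37525353 138.00401531]
(594, -87) 1746 [124.17547096 233.50912052 289.97991169]
 dark 9520 [607.46613088 -82.78241136 261.53104424]
(508, -55) 689 [123.91189575 124.95505455 126.04083624]
 dark 1624 [506.74985427 -55.92759332 124.97536325]
79.51997653567949
```

View pics/c.png

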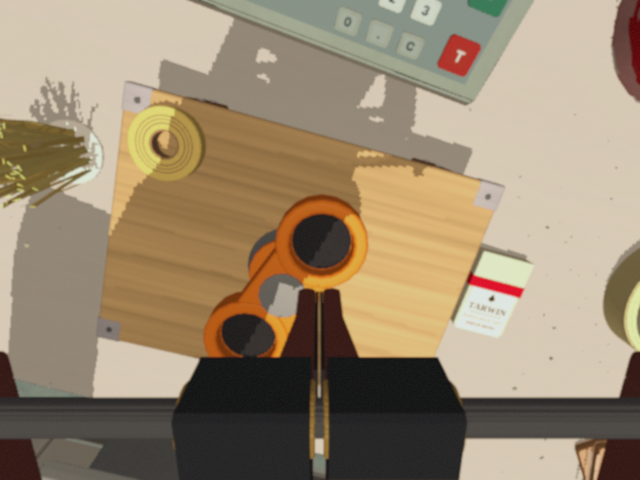

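The wrist view shows both pockets (far one about (320,240), near one about (248,335)) and the fingers aligned. The floor is at z≈125 and the rim at 137, so I'll descend into the far pocket.

servo_tool(
  rows=[
    [0, 0, 0, -0.008, 0.008, 0.12, 0],
    [0, 0, 0, -0.008, 0.008, 0.24, 0],
    [0, 0, 0, -0.008, 0.008, 0.33, 0],
    [0, 0, 0, -0.008, 0.008, 0.35, 0],
    [0, 0, 0, -0.008, 0.008, 0.36, 0],
    [0, 0, 0, -0.008, 0.008, 0.36, 0],
  ],
)

```text
t: 2.58
ee_pos: [593.3, -89.9, 128.2]
orientation: [3.107, 0.46, 0.002]
ft_force: [-0.7, 0.7, 0.0]
width: 0.4
grasp_force: 0.0
```

servo_tool(
  rows=[
    [0, 0, 0, 0, 0, 0.005, 0],
    [0, 0, 0, 0, 0, 0.01, 0],
    [0, 0, 0, 0, 0, 0.015, 0],
    [0, 0, 0, 0, 0, 0.015, 0],
  ],
)

```text
t: 3.08
ee_pos: [592.8, -89.7, 124.5]
orientation: [-3.108, -0.46, 0.0]
ft_force: [-0.7, 0.1, 0.2]
width: 0.4
grasp_force: 0.0
```

servo_tool(
  rows=[
    [0, 0, 0, 0, 0, 0.005, 0],
    [0, 0, 0, 0, 0, 0.01, 0],
    [0, 0, 0, 0, 0, 0.01, 0],
  ],
)

```text
t: 3.45
ee_pos: [592.7, -89.7, 122.4]
orientation: [-3.108, -0.46, 0.0]
ft_force: [-0.2, 1.1, 0.1]
width: 0.5
grasp_force: 0.0
```

servo_tool(
  rows=[
    [0, 0, 0, 0, 0, 0.005, 0],
    [0, 0, 0, 0, 0, 0.01, 0],
    [0, 0, 0, 0, 0, 0.01, 0],
  ],
)

```text
t: 3.82
ee_pos: [592.7, -89.7, 120.4]
orientation: [-3.108, -0.46, 0.0]
ft_force: [0.2, -0.3, -1.0]
width: 0.8
grasp_force: 0.0
```

servo_tool(
  rows=[
    [0, 0, 0, 0, 0, 0.005, 0],
    [0, 0, 0, 0, 0, 0.01, 0],
    [0, 0, 0, 0, 0, 0.01, 0],
  ],
)

```text
t: 4.2
ee_pos: [592.8, -89.7, 118.5]
orientation: [-3.108, -0.46, 0.0]
ft_force: [0.1, 0.0, -0.3]
width: 0.6
grasp_force: 0.0
```

Run:
```python
from h import *
o=ctrl.get_obs(); print(o["t"],o["ee_pos"],o["ft_force"],o["moment"],o["qpos"])
im,d,P=pts("wrist"); z=P[...,2]
b=(np.hypot(P[...,0]-508,P[...,1]+55)<10)&(d>0); print(b.sum(),np.percentile(z[b],[5,50,95]) if b.any() else "")
im2,d2,P2=pts("scene")
save(np.hstack([cv2.resize(im,(400,300)),cv2.resize(im2[150:270,280:440],(400,300))]),"d.png")
```

```text
4.2 [592.75649793 -89.74966151 118.48921492] [ 0.09478847  0.0183765  -0.3248663 ] [-1.49957062e-05 -8.94441594e-03  4.03134011e-02] [-1.70127221e-01  4.74287276e-01  1.73758492e+00  1.56280299e-05
  9.29869089e-01  1.10685616e+00]
0
```

View pics/d.png

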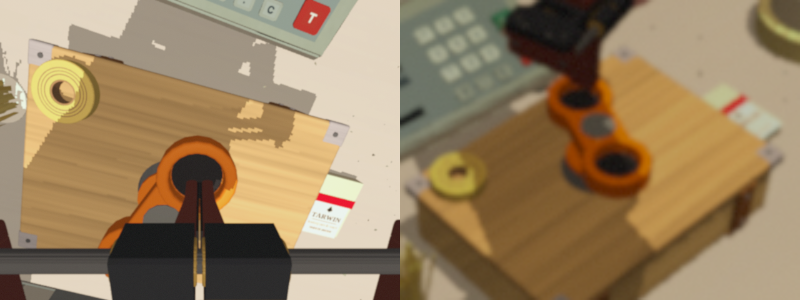

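The wrist view shows the fingertips inside the far pocket, and the scene view agrees. I'll check whether the bar has already slid down.

Run:
```python
from h import *
for n in("wrist","scene","top"):
    im,d,P=pts(n); hsv=cv2.cvtColor(im,cv2.COLOR_RGB2HSV); z=P[...,2]
    h=np.hypot(P[...,0]-551.5,P[...,1]+71.5)
    m=(d>0)&(h<82)&(z>100)&(z<150)&(hsv[...,0]<20)&(hsv[...,1]>150)
    print(n,m.sum(),np.percentile(z[m],[5,50,75,90,97]).round(1),end=" ")
    c,(w,hh),a=cv2.minAreaRect(P[m&(z>125)][:,:2].astype(np.float32)); print(c,w,hh,a)
    f=(d>0)&(h<82)&(z>105)&(z<131)&(hsv[...,2]<70)&(hsv[...,1]<120)
    for lab,s in(("far",P[...,0]>551),("near",P[...,0]<551)):
        g=f&s
        if g.sum()>20: print("  ",lab,g.sum(),np.median(P[g],axis=0).round(1))
```

```text
wrist 10040 [117.2 135.7 136.5 137.  137.4] (562.7979736328125, -60.51580810546875) 64.04576110839844 147.83157348632812 50.27028274536133
   far 3261 [598.7 -84.8 124.9]
scene 977 [118.7 134.3 136.9 138.1 139. ] (549.19775390625, -68.59027862548828) 63.915157318115234 155.45713806152344 70.025390625
   far 52 [598.8 -89.9 125.6]
   near 71 [512.3 -58.8 125.1]
top 125 [124.  135.1 136.7 137.8 138.7] (510.5982971191406, -33.607635498046875) 19.525955200195312 51.64140701293945 76.5558853149414
   near 40 [513.2 -43.1 123.4]
```

Run:
```python
from h import *
ci=ctrl.camera_info("wrist"); K,R,t=map(np.array,(ci["intrinsics"],ci["R"],ci["t"]))
o=ctrl.get_obs(); e=np.array(o["ee_pos"]); c=R@e+t; p=K@c; print("tcp px",p[:2]/p[2],"depth",c[2])
im,d,P=pts("wrist")
u=int(round(p[0]/p[2]))
for v in range(230,400,8):
    print(v,[(P[v,u+k].round(0).tolist(),im[v,u+k].tolist()) for k in(-12,8)])
save(cv2.resize(im[200:360,220:430],(788,600),interpolation=cv2.INTER_CUBIC),"e.png")
```

```text
tcp px [317.53410971 281.0021217 ] depth 210.8918252388239
230 [([623.0, -75.0, 135.0], [191, 99, 30]), ([625.0, -84.0, 135.0], [187, 96, 25])]
238 [([619.0, -76.0, 136.0], [200, 107, 33]), ([622.0, -85.0, 137.0], [201, 108, 35])]
246 [([615.0, -77.0, 136.0], [161, 77, 26]), ([618.0, -86.0, 136.0], [172, 86, 26])]
254 [([608.0, -79.0, 125.0], [39, 37, 36]), ([611.0, -89.0, 126.0], [40, 38, 37])]
262 [([604.0, -81.0, 124.0], [40, 36, 35]), ([607.0, -90.0, 125.0], [39, 36, 35])]
270 [([600.0, -82.0, 126.0], [38, 35, 32]), ([603.0, -91.0, 126.0], [42, 40, 39])]
278 [([595.0, -83.0, 124.0], [38, 34, 33]), ([598.0, -93.0, 125.0], [38, 36, 33])]
286 [([591.0, -84.0, 125.0], [39, 33, 32]), ([594.0, -94.0, 125.0], [39, 36, 34])]
294 [([602.0, -82.0, 158.0], [62, 30, 23]), ([604.0, -90.0, 157.0], [63, 31, 23])]
302 [([602.0, -82.0, 165.0], [62, 28, 23]), ([604.0, -90.0, 165.0], [65, 32, 27])]
310 [([602.0, -82.0, 172.0], [66, 34, 29]), ([604.0, -90.0, 171.0], [64, 33, 28])]
318 [([602.0, -83.0, 179.0], [65, 34, 27]), ([603.0, -90.0, 177.0], [65, 31, 28])]
326 [([602.0, -83.0, 184.0], [63, 30, 26]), ([603.0, -90.0, 183.0], [64, 34, 28])]
334 [([602.0, -83.0, 190.0], [65, 32, 29]), ([604.0, -90.0, 190.0], [66, 34, 28])]
342 [([602.0, -83.0, 194.0], [65, 34, 30]), ([604.0, -90.0, 196.0], [64, 33, 26])]
350 [([602.0, -83.0, 200.0], [63, 31, 24]), ([604.0, -90.0, 200.0], [64, 34, 29])]
358 [([624.0, -78.0, 237.0], [30, 29, 30]), ([603.0, -90.0, 204.0], [54, 29, 26])]
366 [([624.0, -78.0, 240.0], [25, 27, 27]), ([604.0, -89.0, 209.0], [49, 29, 22])]
374 [([623.0, -79.0, 242.0], [27, 28, 28]), ([604.0, -89.0, 213.0], [49, 30, 27])]
382 [([624.0, -78.0, 245.0], [29, 28, 28]), ([623.0, -83.0, 243.0], [91, 69, 36])]
390 [([624.0, -79.0, 248.0], [30, 29, 29]), ([624.0, -83.0, 246.0], [104, 79, 39])]
398 [([623.0, -79.0, 250.0], [28, 29, 28]), ([623.0, -83.0, 248.0], [128, 99, 47])]
```

View pics/e.png

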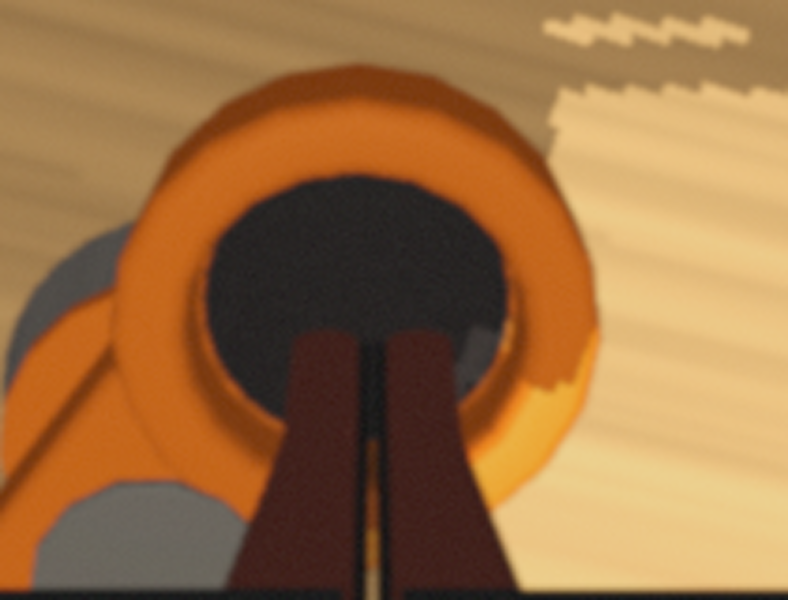

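The fingertips end at row ≈289, which by depth is z≈155. That's well above the reported TCP, so I'll cross-check with the scene camera.

Run:
```python
from h import *
for n in("scene","top"):
    im,d,P=pts(n)
    h=np.hypot(P[...,0]-593,P[...,1]+89)
    m=(d>0)&(h<25)&(P[...,2]>100)
    for lo in range(110,240,10):
        g=m&(P[...,2]>=lo)&(P[...,2]<lo+10)
        if g.sum(): print(n,lo,g.sum(),P[g].mean(0).round(),im[g].mean(0).round())
im,d=ctrl.get_image("scene"); save(cv2.resize(im[140:240,300:430],(780,600),interpolation=cv2.INTER_CUBIC),"f.png")
```

```text
scene 120 136 [599. -90. 126.] [57. 30. 16.]
scene 130 53 [590. -97. 135.] [146.  73.   3.]
scene 150 26 [586. -84. 157.] [73. 32. 11.]
scene 160 35 [586. -85. 165.] [61. 32. 19.]
scene 170 30 [584. -86. 175.] [62. 34. 20.]
scene 180 30 [583. -86. 185.] [67. 43. 32.]
scene 190 26 [582. -85. 195.] [60. 37. 28.]
scene 200 23 [580. -85. 205.] [50. 28. 21.]
scene 210 6 [578. -83. 213.] [41. 21. 16.]
```

View pics/f.png

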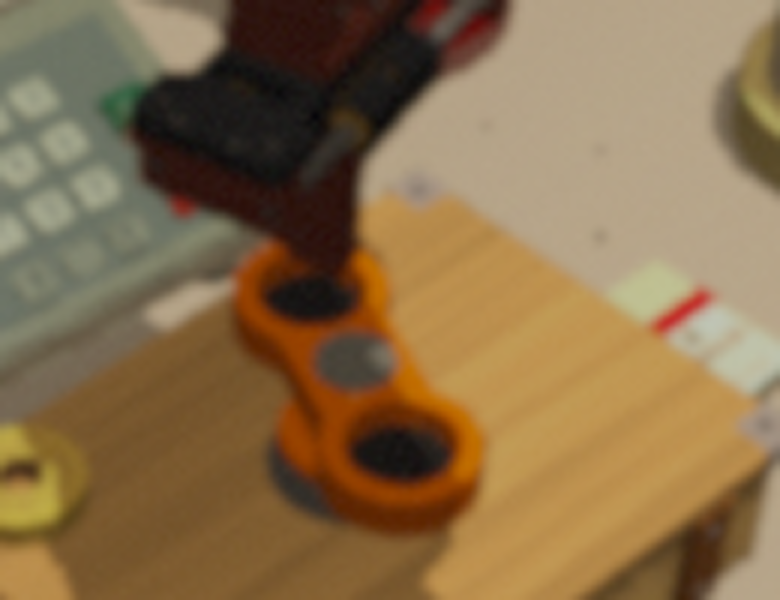

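Both cameras put the actual fingertips about 35 mm above the reported TCP, and the fingers are still above the rim. Laterally they agree. I'll keep descending, guided by force.

servo_tool(
  rows=[
    [0, 0, 0, 0.012, -0.007, 0.02, 0],
    [0, 0, 0, 0.012, -0.007, 0.04, 0],
    [0, 0, 0, 0.012, -0.007, 0.055, 0],
    [0, 0, 0, 0.012, -0.007, 0.065, 0],
    [0, 0, 0, 0.012, -0.007, 0.065, 0],
  ],
)

```text
t: 5.28
ee_pos: [594.6, -87.7, 105.3]
orientation: [-3.108, -0.46, 0.001]
ft_force: [0.4, -0.1, 0.3]
width: 0.6
grasp_force: 0.0
```

servo_tool(
  rows=[
    [0, 0, 0, 0, 0, 0.01, 0],
    [0, 0, 0, 0, 0, 0.02, 0],
    [0, 0, 0, 0, 0, 0.03, 0],
    [0, 0, 0, 0, 0, 0.03, 0],
  ],
)

```text
t: 5.78
ee_pos: [594.6, -87.7, 99.4]
orientation: [-3.108, -0.46, 0.001]
ft_force: [-0.1, 0.4, 0.2]
width: 0.0
grasp_force: 0.0
```

servo_tool(
  rows=[
    [0, 0, 0, 0, 0, 0.005, 0],
    [0, 0, 0, 0, 0, 0.01, 0],
    [0, 0, 0, 0, 0, 0.015, 0],
    [0, 0, 0, 0, 0, 0.015, 0],
  ],
)

```text
t: 6.28
ee_pos: [594.6, -87.7, 96.5]
orientation: [-3.108, -0.46, 0.0]
ft_force: [0.3, -0.0, -0.8]
width: 0.4
grasp_force: 0.0
```

Tip now at ~131 by estimate.

servo_tool(
  rows=[
    [0, 0, 0, 0, 0, 0.005, 0],
    [0, 0, 0, 0, 0, 0.01, 0],
    [0, 0, 0, 0, 0, 0.015, 0],
    [0, 0, 0, 0, 0, 0.015, 0],
  ],
)

```text
t: 6.78
ee_pos: [594.6, -87.7, 93.4]
orientation: [-3.108, -0.46, 0.0]
ft_force: [1.6, 0.5, 0.1]
width: 0.4
grasp_force: 0.0
```

servo_tool(
  rows=[
    [0, 0, 0, 0, 0, 0.005, 0],
    [0, 0, 0, 0, 0, 0.01, 0],
    [0, 0, 0, 0, 0, 0.01, 0],
  ],
)

```text
t: 7.15
ee_pos: [594.8, -87.7, 91.6]
orientation: [3.108, 0.46, 0.0]
ft_force: [0.1, -0.9, 1.6]
width: 0.6
grasp_force: 0.4
```

servo_tool(
  rows=[
    [0, 0, 0, 0, 0, 0.005, 0],
    [0, 0, 0, 0, 0, 0.01, 0],
    [0, 0, 0, 0, 0, 0.01, 0],
  ],
)

```text
t: 7.52
ee_pos: [595.0, -87.8, 90.0]
orientation: [3.108, 0.46, 0.001]
ft_force: [-1.9, -0.4, 5.3]
width: 0.2
grasp_force: 2.7
```

servo_tool(
  rows=[
    [0, 0, 0, 0, 0, 0.005, 0],
    [0, 0, 0, 0, 0, 0.01, 0],
    [0, 0, 0, 0, 0, 0.01, 0],
  ],
)

```text
t: 7.9
ee_pos: [595.3, -87.8, 88.8]
orientation: [3.107, 0.46, 0.002]
ft_force: [-2.6, 0.1, 11.6]
width: 0.4
grasp_force: 5.5
```

servo_tool(
  rows=[
    [0, 0, 0, 0, 0, 0.005, 0],
    [0, 0, 0, 0, 0, 0.01, 0],
    [0, 0, 0, 0, 0, 0.014, 0],
    [0, 0, 0, 0, 0, 0.014, 0],
  ],
)

```text
t: 8.4
ee_pos: [595.5, -87.9, 87.0]
orientation: [3.107, 0.46, 0.003]
ft_force: [-4.8, 0.8, 19.8]
width: 0.5
grasp_force: 9.6
```

Run:
```python
import numpy as np
for s in (37.4,127.4,217.4,307.4):
    a=np.radians(s+np.arange(1,11)*9); b=np.radians(s)
    print(s,[[round(.23*(np.cos(t)-np.cos(b)),3),round(.23*(np.sin(t)-np.sin(b)),3)] for t in a])
```

```text
37.4 [[np.float64(-0.024), np.float64(0.027)], [np.float64(-0.052), np.float64(0.05)], [np.float64(-0.083), np.float64(0.068)], [np.float64(-0.117), np.float64(0.081)], [np.float64(-0.152), np.float64(0.088)], [np.float64(-0.188), np.float64(0.09)], [np.float64(-0.224), np.float64(0.087)], [np.float64(-0.259), np.float64(0.077)], [np.float64(-0.292), np.float64(0.063)], [np.float64(-0.322), np.float64(0.043)]]
127.4 [[np.float64(-0.027), np.float64(-0.024)], [np.float64(-0.05), np.float64(-0.052)], [np.float64(-0.068), np.float64(-0.083)], [np.float64(-0.081), np.float64(-0.117)], [np.float64(-0.088), np.float64(-0.152)], [np.float64(-0.09), np.float64(-0.188)], [np.float64(-0.087), np.float64(-0.224)], [np.float64(-0.077), np.float64(-0.259)], [np.float64(-0.063), np.float64(-0.292)], [np.float64(-0.043), np.float64(-0.322)]]
217.4 [[np.float64(0.024), np.float64(-0.027)], [np.float64(0.052), np.float64(-0.05)], [np.float64(0.083), np.float64(-0.068)], [np.float64(0.117), np.float64(-0.081)], [np.float64(0.152), np.float64(-0.088)], [np.float64(0.188), np.float64(-0.09)], [np.float64(0.224), np.float64(-0.087)], [np.float64(0.259), np.float64(-0.077)], [np.float64(0.292), np.float64(-0.063)], [np.float64(0.322), np.float64(-0.043)]]
307.4 [[np.float64(0.027), np.float64(0.024)], [np.float64(0.05), np.float64(0.052)], [np.float64(0.068), np.float64(0.083)], [np.float64(0.081), np.float64(0.117)], [np.float64(0.088), np.float64(0.152)], [np.float64(0.09), np.float64(0.188)], [np.float64(0.087), np.float64(0.224)], [np.float64(0.077), np.float64(0.259)], [np.float64(0.063), np.float64(0.292)], [np.float64(0.043), np.float64(0.322)]]
```

servo_tool(
  rows=[
    [0, 0, 0, -0.024, 0.027, 0.001, 0],
    [0, 0, 0, -0.052, 0.05, 0.003, 0],
    [0, 0, 0, -0.083, 0.068, 0.004, 0],
    [0, 0, 0, -0.117, 0.081, 0.005, 0],
    [0, 0, 0, -0.152, 0.088, 0.006, 0],
  ],
)

```text
t: 9.02
ee_pos: [575.3, -111.1, 86.6]
orientation: [-3.106, -0.456, -0.015]
ft_force: [6.9, 16.8, 16.3]
width: 0.7
grasp_force: 19.8
```

```bash
cat > bar.py <<'E'
from h import *
o=ctrl.get_obs(); print(o["t"],o["ee_pos"].round(1),o["ft_force"].round(1),o["moment"].round(2))
for n in("scene",):
    im,d,P=pts(n); hsv=cv2.cvtColor(im,cv2.COLOR_RGB2HSV); z=P[...,2]
    h=np.hypot(P[...,0]-551.5,P[...,1]+71.5)
    m=(d>0)&(h<85)&(z>108)&(z<145)&(hsv[...,0]<20)&(hsv[...,1]>150)
    print(n,m.sum(),"top",np.percentile(z[m],[50,75,90]).round(1))
    q=P[m][:,:2]; q=q[P[m][:,2]>np.percentile(z[m],30)]
    print(cv2.minAreaRect(q.astype(np.float32)))
    f=(d>0)&(np.hypot(P[...,0]-551.5,P[...,1]+71.5)<68)&(z>100)&(z<128)&(hsv[...,2]<70)
    k,l,s,c=cv2.connectedComponentsWithStats(f.astype(np.uint8))
    for i in range(1,k):
        if s[i,4]>15: 
            g=P[l==i].mean(0); print(" dark",s[i,4],g.round(1),np.degrees(np.arctan2(g[1]+71.5,g[0]-551.5)).round(0))
E
python3 bar.py
```

```text
9.025 [ 575.3 -111.1   86.6] [ 6.9 16.8 16.3] [ 3.15 -1.21 -0.2 ]
scene 828 top [131.3 133.  134.6]
((543.8006591796875, -62.95176696777344), (62.72779846191406, 140.36244201660156), 42.79169845581055)
 dark 16 [586.1 -96.9 122.3] -36.0
 dark 116 [525.7 -39.9 121.4] 129.0
```

The bar turned 27° with the finger leading, and it is sinking. Continuing.

servo_tool(
  rows=[
    [0, 0, 0, -0.036, 0.002, 0.004, 0],
    [0, 0, 0, -0.072, -0.001, 0.007, 0],
    [0, 0, 0, -0.107, -0.011, 0.009, 0],
    [0, 0, 0, -0.14, -0.025, 0.011, 0],
    [0, 0, 0, -0.17, -0.045, 0.012, 0],
  ],
)

```text
t: 9.7
ee_pos: [547.7, -114.7, 86.7]
orientation: [3.103, 0.456, 0.038]
ft_force: [21.5, 9.0, 17.5]
width: 0.2
grasp_force: 17.7
```

servo_tool(
  rows=[
    [0, 0, 0, 0, 0, 0, 0],
    [0, 0, 0, 0, 0, 0, 0],
  ],
)

```text
t: 9.95
ee_pos: [543.9, -114.6, 85.6]
orientation: [3.104, 0.458, 0.025]
ft_force: [10.2, 7.4, 18.9]
width: 0.0
grasp_force: 13.6
```

```bash
python3 bar.py
```

```text
9.95 [ 543.9 -114.6   85.6] [10.2  7.4 18.9] [ 1.26 -1.82 -0.16]
scene 899 top [129.8 132.  133.4]
((549.5216064453125, -68.70921325683594), (155.32855224609375, 63.6665153503418), 88.19288635253906)
 dark 111 [558.1 -27.7 120.5] 81.0
```

Run:
```python
import numpy as np
for s in 127.4+60*np.arange(6):
    a=np.radians(s+np.arange(1,11)*6); b=np.radians(s)
    print(s%360,[[float(round(.23*(np.cos(t)-np.cos(b)),3)),float(round(.23*(np.sin(t)-np.sin(b)),3))] for t in a])
```

```text
127.4 [[-0.018, -0.016], [-0.035, -0.033], [-0.05, -0.052], [-0.062, -0.073], [-0.073, -0.094], [-0.081, -0.117], [-0.086, -0.14], [-0.09, -0.164], [-0.09, -0.188], [-0.088, -0.212]]
187.4 [[0.004, -0.024], [0.011, -0.047], [0.02, -0.069], [0.032, -0.09], [0.045, -0.11], [0.061, -0.128], [0.078, -0.145], [0.097, -0.16], [0.118, -0.172], [0.14, -0.183]]
247.4 [[0.023, -0.008], [0.046, -0.014], [0.07, -0.017], [0.094, -0.018], [0.118, -0.016], [0.142, -0.011], [0.165, -0.005], [0.187, 0.005], [0.208, 0.016], [0.228, 0.03]]
307.4 [[0.018, 0.016], [0.035, 0.033], [0.05, 0.052], [0.062, 0.073], [0.073, 0.094], [0.081, 0.117], [0.086, 0.14], [0.09, 0.164], [0.09, 0.188], [0.088, 0.212]]
7.399999999999977 [[-0.004, 0.024], [-0.011, 0.047], [-0.02, 0.069], [-0.032, 0.09], [-0.045, 0.11], [-0.061, 0.128], [-0.078, 0.145], [-0.097, 0.16], [-0.118, 0.172], [-0.14, 0.183]]
67.39999999999998 [[-0.023, 0.008], [-0.046, 0.014], [-0.07, 0.017], [-0.094, 0.018], [-0.118, 0.016], [-0.142, 0.011], [-0.165, 0.005], [-0.187, -0.005], [-0.208, -0.016], [-0.228, -0.03]]
```

servo_tool(
  rows=[
    [0, 0, 0, -0.018, -0.016, 0.003, 0],
    [0, 0, 0, -0.035, -0.033, 0.005, 0],
    [0, 0, 0, -0.05, -0.052, 0.006, 0],
    [0, 0, 0, -0.062, -0.073, 0.007, 0],
    [0, 0, 0, -0.073, -0.094, 0.008, 0],
    [0, 0, 0, -0.081, -0.117, 0.009, 0],
    [0, 0, 0, -0.086, -0.14, 0.009, 0],
    [0, 0, 0, -0.09, -0.164, 0.01, 0],
    [0, 0, 0, -0.09, -0.188, 0.011, 0],
    [0, 0, 0, -0.088, -0.212, 0.011, 0],
  ],
)

```text
t: 11.25
ee_pos: [517.9, -86.6, 84.9]
orientation: [3.092, 0.46, 0.033]
ft_force: [7.0, -34.7, 25.8]
width: 0.8
grasp_force: 32.0
```

servo_tool(
  rows=[
    [0, 0, 0, 0, 0, -0.003, 0],
  ],
)

```text
t: 11.38
ee_pos: [515.6, -84.7, 84.6]
orientation: [3.096, 0.459, 0.027]
ft_force: [6.5, -19.0, 20.8]
width: 0.6
grasp_force: 20.2
```

```bash
python3 bar.py
python3 - <<'E'
from h import *
im,d=ctrl.get_image("scene"); im2,d2=ctrl.get_image("wrist")
save(np.hstack([cv2.resize(im[140:240,300:430],(400,300),interpolation=cv2.INTER_CUBIC),cv2.resize(im2[120:480,80:560],(400,300))]),"g.png")
E
```

```text
11.375 [515.6 -84.7  84.6] [  6.5 -19.   20.8] [-3.5  -1.26 -0.41]
scene 781 top [125.3 129.7 131.1]
((549.0408325195312, -67.93672180175781), (154.624267578125, 64.78732299804688), 27.567712783813477)
 dark 80 [600.1 -50.6 118.8] 23.0
 dark 30 [506.3 -99.1 120.5] -149.0
```

View pics/g.png

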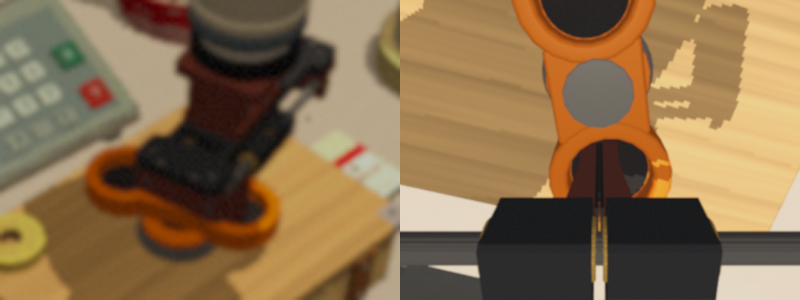

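The bar has turned about 132° and sunk about 3 mm, as expected, and the finger is still in the pocket. The side force is speed-dependent, so I'll go at half speed.

Run:
```python
import numpy as np
for s in 187.4+30*np.arange(12):
    a=np.radians(s+np.arange(1,11)*3); b=np.radians(s)
    print(s%360,[[float(round(.23*(np.cos(t)-np.cos(b)),3)),float(round(.23*(np.sin(t)-np.sin(b)),3))] for t in a])
```

```text
187.4 [[0.002, -0.012], [0.004, -0.024], [0.007, -0.035], [0.011, -0.047], [0.015, -0.058], [0.02, -0.069], [0.026, -0.08], [0.032, -0.09], [0.038, -0.1], [0.045, -0.11]]
217.4 [[0.008, -0.009], [0.016, -0.018], [0.024, -0.027], [0.033, -0.035], [0.042, -0.043], [0.052, -0.05], [0.062, -0.056], [0.073, -0.062], [0.083, -0.068], [0.094, -0.073]]
247.4 [[0.011, -0.004], [0.023, -0.008], [0.034, -0.011], [0.046, -0.014], [0.058, -0.016], [0.07, -0.017], [0.082, -0.018], [0.094, -0.018], [0.106, -0.017], [0.118, -0.016]]
277.4 [[0.012, 0.002], [0.024, 0.004], [0.035, 0.007], [0.047, 0.011], [0.058, 0.015], [0.069, 0.02], [0.08, 0.026], [0.09, 0.032], [0.1, 0.038], [0.11, 0.045]]
307.4 [[0.009, 0.008], [0.018, 0.016], [0.027, 0.024], [0.035, 0.033], [0.043, 0.042], [0.05, 0.052], [0.056, 0.062], [0.062, 0.073], [0.068, 0.083], [0.073, 0.094]]
337.4 [[0.004, 0.011], [0.008, 0.023], [0.011, 0.034], [0.014, 0.046], [0.016, 0.058], [0.017, 0.07], [0.018, 0.082], [0.018, 0.094], [0.017, 0.106], [0.016, 0.118]]
7.399999999999977 [[-0.002, 0.012], [-0.004, 0.024], [-0.007, 0.035], [-0.011, 0.047
[... 365 characters left out ...]
 0.014], [-0.058, 0.016], [-0.07, 0.017], [-0.082, 0.018], [-0.094, 0.018], [-0.106, 0.017], [-0.118, 0.016]]
97.39999999999998 [[-0.012, -0.002], [-0.024, -0.004], [-0.035, -0.007], [-0.047, -0.011], [-0.058, -0.015], [-0.069, -0.02], [-0.08, -0.026], [-0.09, -0.032], [-0.1, -0.038], [-0.11, -0.045]]
127.39999999999998 [[-0.009, -0.008], [-0.018, -0.016], [-0.027, -0.024], [-0.035, -0.033], [-0.043, -0.042], [-0.05, -0.052], [-0.056, -0.062], [-0.062, -0.073], [-0.068, -0.083], [-0.073, -0.094]]
157.39999999999998 [[-0.004, -0.011], [-0.008, -0.023], [-0.011, -0.034], [-0.014, -0.046], [-0.016, -0.058], [-0.017, -0.07], [-0.018, -0.082], [-0.018, -0.094], [-0.017, -0.106], [-0.016, -0.118]]
```

servo_tool(
  rows=[
    [0, 0, 0, 0.002, -0.012, 0, 0],
    [0, 0, 0, 0.004, -0.024, 0, 0],
    [0, 0, 0, 0.007, -0.035, 0.001, 0],
    [0, 0, 0, 0.011, -0.047, 0.001, 0],
    [0, 0, 0, 0.015, -0.058, 0.001, 0],
    [0, 0, 0, 0.02, -0.069, 0.002, 0],
    [0, 0, 0, 0.026, -0.08, 0.002, 0],
    [0, 0, 0, 0.032, -0.09, 0.002, 0],
    [0, 0, 0, 0.038, -0.1, 0.003, 0],
    [0, 0, 0, 0.045, -0.11, 0.003, 0],
  ],
)

```text
t: 12.78
ee_pos: [513.6, -57.8, 82.7]
orientation: [3.102, 0.46, 0.014]
ft_force: [-0.6, -11.6, 26.8]
width: 0.3
grasp_force: 18.6
```

servo_tool(
  rows=[
    [0, 0, 0, 0.008, -0.009, 0, 0],
    [0, 0, 0, 0.016, -0.018, 0, 0],
    [0, 0, 0, 0.024, -0.027, 0, 0],
    [0, 0, 0, 0.033, -0.035, 0, 0],
    [0, 0, 0, 0.042, -0.043, 0, 0],
    [0, 0, 0, 0.052, -0.05, 0, 0],
    [0, 0, 0, 0.062, -0.056, 0, 0],
    [0, 0, 0, 0.073, -0.062, 0, 0],
    [0, 0, 0, 0.083, -0.068, 0, 0],
    [0, 0, 0, 0.094, -0.073, 0, 0],
  ],
)

```text
t: 14.02
ee_pos: [524.2, -38.8, 82.0]
orientation: [3.103, 0.46, 0.005]
ft_force: [-8.2, -14.4, 29.3]
width: 0.8
grasp_force: 19.9
```

servo_tool(
  rows=[
    [0, 0, 0, 0.011, -0.004, -0.005, 0],
    [0, 0, 0, 0.023, -0.008, -0.008, 0],
    [0, 0, 0, 0.034, -0.011, -0.008, 0],
    [0, 0, 0, 0.046, -0.014, -0.008, 0],
    [0, 0, 0, 0.058, -0.016, -0.008, 0],
    [0, 0, 0, 0.07, -0.017, -0.007, 0],
    [0, 0, 0, 0.082, -0.018, -0.007, 0],
    [0, 0, 0, 0.094, -0.018, -0.006, 0],
    [0, 0, 0, 0.106, -0.017, -0.006, 0],
    [0, 0, 0, 0.118, -0.016, -0.005, 0],
  ],
)

```text
t: 15.28
ee_pos: [542.1, -27.3, 81.7]
orientation: [3.107, 0.46, -0.006]
ft_force: [-12.7, -6.7, 27.5]
width: 0.4
grasp_force: 20.5
```

```bash
python3 bar.py
```

```text
15.275 [542.1 -27.3  81.7] [-12.7  -6.7  27.5] [-1.27  2.41 -0.26]
scene 727 top [125.8 128.4 130.3]
((539.61376953125, -72.74921417236328), (53.41511535644531, 156.96658325195312), 17.49080467224121)
 dark 41 [ 570.7 -118.5  117.4] -68.0
 dark 69 [531.3 -30.2 119.3] 116.0
```

servo_tool(
  rows=[
    [0, 0, 0, 0.012, 0.002, -0.003, 0],
    [0, 0, 0, 0.024, 0.004, -0.003, 0],
    [0, 0, 0, 0.035, 0.007, -0.003, 0],
    [0, 0, 0, 0.047, 0.011, -0.002, 0],
    [0, 0, 0, 0.058, 0.015, -0.002, 0],
    [0, 0, 0, 0.069, 0.02, -0.001, 0],
    [0, 0, 0, 0.08, 0.026, -0.001, 0],
    [0, 0, 0, 0.09, 0.032, 0, 0],
    [0, 0, 0, 0.1, 0.038, 0, 0],
    [0, 0, 0, 0.11, 0.045, 0, 0],
  ],
)

```text
t: 16.58
ee_pos: [564.4, -29.0, 81.4]
orientation: [-3.107, -0.459, 0.01]
ft_force: [-16.1, -3.1, 26.9]
width: 0.6
grasp_force: 18.9
```

servo_tool(
  rows=[
    [0, 0, 0, 0.009, 0.008, -0.003, 0],
    [0, 0, 0, 0.018, 0.016, -0.003, 0],
    [0, 0, 0, 0.027, 0.024, -0.003, 0],
    [0, 0, 0, 0.035, 0.033, -0.002, 0],
    [0, 0, 0, 0.043, 0.042, -0.002, 0],
    [0, 0, 0, 0.05, 0.052, -0.001, 0],
    [0, 0, 0, 0.056, 0.062, -0.001, 0],
    [0, 0, 0, 0.062, 0.073, 0, 0],
    [0, 0, 0, 0.068, 0.083, 0, 0],
    [0, 0, 0, 0.073, 0.094, 0, 0],
  ],
)

```text
t: 17.82
ee_pos: [585.8, -41.3, 81.6]
orientation: [-3.106, -0.459, 0.004]
ft_force: [-10.1, 5.2, 22.0]
width: 0.3
grasp_force: 15.0
```

servo_tool(
  rows=[
    [0, 0, 0, 0.004, 0.011, 0, 0],
    [0, 0, 0, 0.008, 0.023, 0.001, 0],
    [0, 0, 0, 0.011, 0.034, 0.001, 0],
    [0, 0, 0, 0.014, 0.046, 0.002, 0],
    [0, 0, 0, 0.016, 0.058, 0.002, 0],
    [0, 0, 0, 0.017, 0.07, 0.003, 0],
    [0, 0, 0, 0.018, 0.082, 0.003, 0],
    [0, 0, 0, 0.018, 0.094, 0.004, 0],
    [0, 0, 0, 0.017, 0.106, 0.004, 0],
    [0, 0, 0, 0.016, 0.118, 0.005, 0],
  ],
)

```text
t: 19.08
ee_pos: [597.5, -62.6, 81.2]
orientation: [-3.106, -0.459, -0.002]
ft_force: [-4.8, 6.2, 20.3]
width: 0.4
grasp_force: 12.7
```

```bash
python3 bar.py
```

```text
19.075 [597.5 -62.6  81.2] [-4.8  6.2 20.3] [ 0.99  1.13 -0.15]
scene 1009 top [124.8 127.4 128.9]
((548.8753662109375, -69.06826782226562), (152.80870056152344, 64.44374084472656), 23.965328216552734)
 dark 70 [593.9 -52.2 119.3] 24.0
 dark 84 [513.6 -93.2 115.7] -150.0
```

servo_tool(
  rows=[
    [0, 0, 0, -0.002, 0.012, 0.001, 0],
    [0, 0, 0, -0.004, 0.024, 0.002, 0],
    [0, 0, 0, -0.007, 0.035, 0.002, 0],
    [0, 0, 0, -0.011, 0.047, 0.003, 0],
    [0, 0, 0, -0.015, 0.058, 0.003, 0],
    [0, 0, 0, -0.02, 0.069, 0.004, 0],
    [0, 0, 0, -0.026, 0.08, 0.004, 0],
    [0, 0, 0, -0.032, 0.09, 0.005, 0],
    [0, 0, 0, -0.038, 0.1, 0.005, 0],
    [0, 0, 0, -0.045, 0.11, 0.006, 0],
  ],
)

```text
t: 20.38
ee_pos: [596.3, -85.1, 80.6]
orientation: [-3.105, -0.457, -0.005]
ft_force: [-3.4, 14.3, 23.5]
width: 0.6
grasp_force: 17.6
```

servo_tool(
  rows=[
    [0, 0, 0, -0.008, 0.009, 0.001, 0],
    [0, 0, 0, -0.016, 0.018, 0.001, 0],
    [0, 0, 0, -0.024, 0.027, 0.001, 0],
    [0, 0, 0, -0.033, 0.035, 0.002, 0],
    [0, 0, 0, -0.042, 0.043, 0.002, 0],
    [0, 0, 0, -0.052, 0.05, 0.002, 0],
    [0, 0, 0, -0.062, 0.056, 0.003, 0],
    [0, 0, 0, -0.073, 0.062, 0.003, 0],
    [0, 0, 0, -0.083, 0.068, 0.003, 0],
    [0, 0, 0, -0.094, 0.073, 0.004, 0],
  ],
)

```text
t: 21.62
ee_pos: [584.8, -106.1, 80.5]
orientation: [3.107, 0.459, 0.012]
ft_force: [0.7, 7.1, 22.9]
width: 0.6
grasp_force: 13.8
```

servo_tool(
  rows=[
    [0, 0, 0, -0.011, 0.004, 0.001, 0],
    [0, 0, 0, -0.023, 0.008, 0.001, 0],
    [0, 0, 0, -0.034, 0.011, 0.002, 0],
    [0, 0, 0, -0.046, 0.014, 0.002, 0],
    [0, 0, 0, -0.058, 0.016, 0.002, 0],
    [0, 0, 0, -0.07, 0.017, 0.003, 0],
    [0, 0, 0, -0.082, 0.018, 0.003, 0],
    [0, 0, 0, -0.094, 0.018, 0.003, 0],
    [0, 0, 0, -0.106, 0.017, 0.004, 0],
    [0, 0, 0, -0.118, 0.016, 0.004, 0],
  ],
)

```text
t: 22.88
ee_pos: [566.5, -115.0, 80.6]
orientation: [3.108, 0.457, 0.022]
ft_force: [8.7, 14.4, 22.6]
width: 0.6
grasp_force: 19.6
```

servo_tool(
  rows=[
    [0, 0, 0, -0.012, -0.002, 0.001, 0],
    [0, 0, 0, -0.024, -0.004, 0.001, 0],
    [0, 0, 0, -0.035, -0.007, 0.002, 0],
    [0, 0, 0, -0.047, -0.011, 0.002, 0],
    [0, 0, 0, -0.058, -0.015, 0.002, 0],
    [0, 0, 0, -0.069, -0.02, 0.003, 0],
    [0, 0, 0, -0.08, -0.026, 0.003, 0],
    [0, 0, 0, -0.09, -0.032, 0.003, 0],
    [0, 0, 0, -0.1, -0.038, 0.004, 0],
    [0, 0, 0, -0.11, -0.045, 0.004, 0],
  ],
)

```text
t: 24.12
ee_pos: [545.0, -115.5, 80.5]
orientation: [3.103, 0.457, 0.028]
ft_force: [11.7, 3.6, 23.2]
width: 0.4
grasp_force: 16.3
```

```bash
python3 bar.py
```

```text
24.125 [ 545.  -115.5   80.5] [11.7  3.6 23.2] [ 0.7  -2.14 -0.24]
scene 877 top [124.9 126.8 128.5]
((542.0510864257812, -66.56046295166016), (151.51171875, 65.34296417236328), 78.16251373291016)
 dark 106 [556.8 -27.5 115.2] 83.0
```

Sinking seems to have stalled over the last 120°, so I'll look at the flange gap.

Run:
```python
from h import *
im,d,P=pts("scene"); im2,d2,P2=pts("wrist")
save(np.hstack([cv2.resize(im[150:240,310:410],(400,360),interpolation=cv2.INTER_CUBIC),cv2.resize(im2,(400,360))]),"i.png")
z=P2[...,2];hsv=cv2.cvtColor(im2,cv2.COLOR_RGB2HSV)
h=np.hypot(P2[...,0]-551.5,P2[...,1]+71.5)
m=(d2>0)&(h<14); print("hub",m.sum(),np.percentile(z[m],[5,25,50,75,95]).round(1))
m=(d2>0)&(h<83)&(z<104)&(z>83); print("low",m.sum(), np.histogram(z[m],bins=range(83,106,2)))
m=(d2>0)&(h>60)&(h<85)&(z<90)&(z>70);print("lid",np.median(z[m]))
```

```text
hub 8682 [126.5 127.4 207.3 210.  211.2]
low 1719 (array([  0,   0,  23,  83, 792, 820,   1,   0,   0,   0,   0]), array([ 83,  85,  87,  89,  91,  93,  95,  97,  99, 101, 103, 105]))
lid 79.51057856667074
```

View pics/i.png

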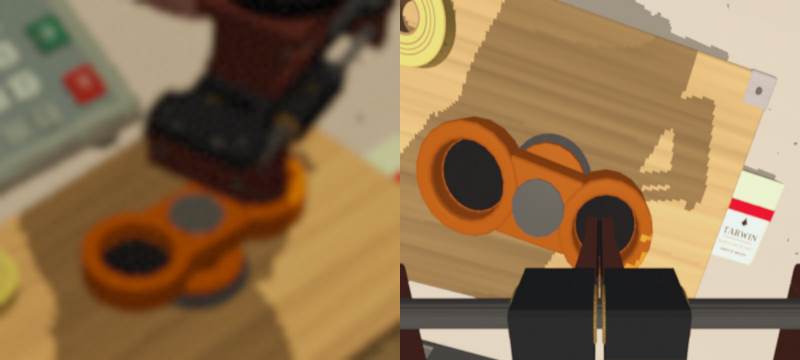

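The flange underside is still about 7.5 mm above the lid. I'll push a bit harder, turn, and recheck.

servo_tool(
  rows=[
    [0, 0, 0, -0.009, -0.008, 0.003, 0],
    [0, 0, 0, -0.018, -0.016, 0.004, 0],
    [0, 0, 0, -0.027, -0.024, 0.005, 0],
    [0, 0, 0, -0.035, -0.033, 0.006, 0],
    [0, 0, 0, -0.043, -0.042, 0.006, 0],
    [0, 0, 0, -0.05, -0.052, 0.007, 0],
    [0, 0, 0, -0.056, -0.062, 0.007, 0],
    [0, 0, 0, -0.062, -0.073, 0.007, 0],
    [0, 0, 0, -0.068, -0.083, 0.008, 0],
    [0, 0, 0, -0.073, -0.094, 0.008, 0],
  ],
)

```text
t: 25.52
ee_pos: [527.6, -103.7, 79.7]
orientation: [3.099, 0.458, 0.033]
ft_force: [12.7, -6.6, 26.6]
width: 0.7
grasp_force: 19.1
```

```bash
cat >> bar.py <<'E'
im2,d2,P2=pts("wrist"); z=P2[...,2]; h=np.hypot(P2[...,0]-551.5,P2[...,1]+71.5); hsv=cv2.cvtColor(im2,cv2.COLOR_RGB2HSV)
m=(d2>0)&(h<31)&(z<103)&(z>82)&(hsv[...,1]>150)&(hsv[...,0]<20); print("flange top",m.sum(),np.percentile(z[m],[10,50,90]).round(1) if m.any() else "")
m=(d2>0)&(h<85)&(z<140)&(z>107)&(hsv[...,1]>150)&(hsv[...,0]<20); print("bar top",m.sum(),np.percentile(z[m],[50,75,90]).round(1) if m.any() else "")
E
python3 bar.py; python3 -c "
from h import *
o=ctrl.get_obs(); print(o['joint_torque'].round(1),o['qpos'].round(3))"
```

```text
25.525 [ 527.6 -103.7   79.7] [12.7 -6.6 26.6] [-1.02 -2.29 -0.25]
scene 897 top [122.9 125.8 127.4]
((551.0208740234375, -69.35308837890625), (155.7242889404297, 68.28369140625), 64.90863800048828)
 dark 103 [577.5 -32.3 114.6] 56.0
flange top 1296 [91.5 92.5 93.4]
bar top 27611 [124.8 125.4 125.9]
[  0.2 -31.8  -4.4  -0.2   3.3  -0.1] [-0.216  0.445  1.914  0.     0.761  1.062]
```

servo_tool(
  rows=[
    [0, 0, 0, -0.004, -0.011, 0, 0],
    [0, 0, 0, -0.008, -0.023, 0, 0],
    [0, 0, 0, -0.011, -0.034, 0.001, 0],
    [0, 0, 0, -0.014, -0.046, 0.001, 0],
    [0, 0, 0, -0.016, -0.058, 0.001, 0],
    [0, 0, 0, -0.017, -0.07, 0.002, 0],
    [0, 0, 0, -0.018, -0.082, 0.002, 0],
    [0, 0, 0, -0.018, -0.094, 0.002, 0],
    [0, 0, 0, -0.017, -0.106, 0.003, 0],
    [0, 0, 0, -0.016, -0.118, 0.003, 0],
  ],
)

```text
t: 26.88
ee_pos: [515.4, -84.3, 78.6]
orientation: [3.097, 0.459, 0.026]
ft_force: [4.4, -22.6, 30.6]
width: 0.6
grasp_force: 25.9
```

```bash
python3 bar.py
```

```text
26.875 [515.4 -84.3  78.6] [  4.4 -22.6  30.6] [-3.93 -0.77 -0.42]
scene 725 top [120.3 124.3 126.2]
((549.9008178710938, -68.76744842529297), (154.5226593017578, 64.61705017089844), 25.7791748046875)
 dark 73 [600.1 -50.4 113.4] 23.0
 dark 45 [505.4 -93.7 117.3] -154.0
flange top 295 [90.8 91.6 92.4]
bar top 26525 [123.6 124.2 124.7]
```

Sinking again: the flange went from 92.5 to 91.6. I'll ease slightly and continue.

servo_tool(
  rows=[
    [0, 0, 0, 0, 0, -0.005, 0],
    [0, 0, 0, 0.002, -0.012, -0.006, 0],
    [0, 0, 0, 0.004, -0.024, -0.006, 0],
    [0, 0, 0, 0.007, -0.035, -0.005, 0],
    [0, 0, 0, 0.011, -0.047, -0.005, 0],
    [0, 0, 0, 0.015, -0.058, -0.005, 0],
    [0, 0, 0, 0.02, -0.069, -0.004, 0],
    [0, 0, 0, 0.026, -0.08, -0.004, 0],
    [0, 0, 0, 0.032, -0.09, -0.004, 0],
    [0, 0, 0, 0.038, -0.1, -0.004, 0],
  ],
)

```text
t: 28.22
ee_pos: [512.5, -60.9, 77.8]
orientation: [3.102, 0.46, 0.013]
ft_force: [-2.2, -17.3, 30.0]
width: 0.0
grasp_force: 22.0
```

```bash
python3 bar.py
```

```text
28.225 [512.5 -60.9  77.8] [ -2.2 -17.3  30. ] [-2.83  0.28 -0.33]
scene 474 top [122.3 124.7 126.8]
((549.998779296875, -69.26143646240234), (62.56006622314453, 154.8461456298828), 85.4659194946289)
 dark 60 [502.2 -68.7 116.8] 177.0
flange top 1051 [90.2 91.1 92. ]
bar top 26478 [123.1 123.7 124.2]
```

servo_tool(
  rows=[
    [0, 0, 0, 0.007, -0.01, -0.004, 0],
    [0, 0, 0, 0.015, -0.019, -0.005, 0],
    [0, 0, 0, 0.023, -0.028, -0.005, 0],
    [0, 0, 0, 0.031, -0.037, -0.005, 0],
    [0, 0, 0, 0.04, -0.045, -0.005, 0],
    [0, 0, 0, 0.049, -0.053, -0.005, 0],
    [0, 0, 0, 0.059, -0.06, -0.005, 0],
    [0, 0, 0, 0.069, -0.066, -0.005, 0],
    [0, 0, 0, 0.08, -0.072, -0.005, 0],
    [0, 0, 0, 0.09, -0.078, -0.005, 0],
  ],
)

```text
t: 29.58
ee_pos: [523.0, -40.3, 77.8]
orientation: [3.103, 0.46, 0.007]
ft_force: [-4.8, -13.3, 25.7]
width: 0.6
grasp_force: 17.2
```

servo_tool(
  rows=[
    [0, 0, 0, 0.011, -0.005, -0.001, 0],
    [0, 0, 0, 0.022, -0.009, -0.002, 0],
    [0, 0, 0, 0.034, -0.013, -0.002, 0],
    [0, 0, 0, 0.046, -0.016, -0.002, 0],
    [0, 0, 0, 0.058, -0.019, -0.002, 0],
    [0, 0, 0, 0.07, -0.021, -0.002, 0],
    [0, 0, 0, 0.082, -0.022, -0.002, 0],
    [0, 0, 0, 0.094, -0.023, -0.002, 0],
    [0, 0, 0, 0.106, -0.022, -0.002, 0],
    [0, 0, 0, 0.118, -0.021, -0.002, 0],
  ],
)

```text
t: 30.82
ee_pos: [540.2, -27.9, 77.0]
orientation: [3.107, 0.459, -0.005]
ft_force: [-11.5, -7.7, 25.5]
width: 0.2
grasp_force: 19.1
```

```bash
python3 bar.py
```

```text
30.825 [540.2 -27.9  77. ] [-11.5  -7.7  25.5] [-1.23  2.26 -0.24]
scene 676 top [121.8 124.  126. ]
((536.6906127929688, -72.3365707397461), (52.783634185791016, 153.71737670898438), 16.895580291748047)
 dark 24 [ 571.1 -119.8  111.5] -68.0
 dark 85 [530.  -28.7 116.4] 117.0
flange top 2004 [88.6 89.9 90.8]
bar top 23285 [122.2 123.  123.5]
```

servo_tool(
  rows=[
    [0, 0, 0, 0.012, 0, 0, 0],
    [0, 0, 0, 0.023, 0.002, 0, 0],
    [0, 0, 0, 0.035, 0.004, 0, 0],
    [0, 0, 0, 0.046, 0.007, 0, 0],
    [0, 0, 0, 0.058, 0.011, 0.001, 0],
    [0, 0, 0, 0.069, 0.015, 0.001, 0],
    [0, 0, 0, 0.08, 0.02, 0.001, 0],
    [0, 0, 0, 0.091, 0.026, 0.002, 0],
    [0, 0, 0, 0.101, 0.032, 0.002, 0],
    [0, 0, 0, 0.111, 0.038, 0.002, 0],
  ],
)

```text
t: 32.17
ee_pos: [561.7, -28.5, 76.2]
orientation: [-3.108, -0.46, 0.011]
ft_force: [-15.5, -4.4, 27.1]
width: 0.4
grasp_force: 19.8
```

servo_tool(
  rows=[
    [0, 0, 0, 0.01, 0.007, 0.001, 0],
    [0, 0, 0, 0.019, 0.015, 0.001, 0],
    [0, 0, 0, 0.028, 0.023, 0.001, 0],
    [0, 0, 0, 0.037, 0.031, 0.002, 0],
    [0, 0, 0, 0.045, 0.04, 0.002, 0],
    [0, 0, 0, 0.053, 0.049, 0.003, 0],
    [0, 0, 0, 0.06, 0.059, 0.003, 0],
    [0, 0, 0, 0.066, 0.069, 0.004, 0],
    [0, 0, 0, 0.072, 0.08, 0.004, 0],
    [0, 0, 0, 0.078, 0.09, 0.005, 0],
  ],
)

```text
t: 33.42
ee_pos: [584.0, -39.7, 75.9]
orientation: [-3.106, -0.459, 0.004]
ft_force: [-11.5, 3.1, 24.7]
width: 0.6
grasp_force: 16.0
```

```bash
python3 bar.py
```

```text
33.425 [584.  -39.7  75.9] [-11.5   3.1  24.7] [ 0.6   2.17 -0.09]
scene 938 top [120.2 122.4 124.4]
((550.0783081054688, -69.00001525878906), (152.98085021972656, 63.818416595458984), 56.58946990966797)
 dark 75 [ 530.8 -113.6  110.8] -116.0
 dark 92 [577.4 -32.8 116.7] 56.0
flange top 1032 [87.4 88.7 89.5]
bar top 9072 [121.3 121.9 122.4]
```

servo_tool(
  rows=[
    [0, 0, 0, 0.005, 0.011, 0.001, 0],
    [0, 0, 0, 0.009, 0.022, 0.003, 0],
    [0, 0, 0, 0.013, 0.034, 0.004, 0],
    [0, 0, 0, 0.016, 0.045, 0.005, 0],
    [0, 0, 0, 0.019, 0.057, 0.005, 0],
    [0, 0, 0, 0.021, 0.069, 0.006, 0],
    [0, 0, 0, 0.022, 0.081, 0.007, 0],
    [0, 0, 0, 0.023, 0.093, 0.007, 0],
    [0, 0, 0, 0.022, 0.105, 0.008, 0],
    [0, 0, 0, 0.021, 0.117, 0.009, 0],
  ],
)

```text
t: 34.78
ee_pos: [596.3, -59.2, 74.8]
orientation: [-3.105, -0.458, -0.001]
ft_force: [-8.1, 11.7, 27.1]
width: 0.8
grasp_force: 19.0
```

servo_tool(
  rows=[
    [0, 0, 0, -0.001, 0.012, 0.001, 0],
    [0, 0, 0, -0.002, 0.024, 0.002, 0],
    [0, 0, 0, -0.005, 0.035, 0.003, 0],
    [0, 0, 0, -0.008, 0.047, 0.003, 0],
    [0, 0, 0, -0.012, 0.058, 0.004, 0],
    [0, 0, 0, -0.016, 0.069, 0.004, 0],
    [0, 0, 0, -0.021, 0.08, 0.005, 0],
    [0, 0, 0, -0.027, 0.091, 0.005, 0],
    [0, 0, 0, -0.033, 0.101, 0.006, 0],
    [0, 0, 0, -0.039, 0.111, 0.006, 0],
  ],
)

```text
t: 36.02
ee_pos: [596.3, -81.7, 74.0]
orientation: [-3.104, -0.457, -0.004]
ft_force: [-5.3, 18.1, 28.1]
width: -0.1
grasp_force: 21.8
```

```bash
python3 bar.py
```

```text
36.025 [596.3 -81.7  74. ] [-5.3 18.1 28.1] [ 3.12  1.18 -0.31]
scene 849 top [119.4 121.2 123.1]
((544.8494873046875, -68.92636108398438), (63.42028045654297, 143.94137573242188), 87.0726547241211)
 dark 57 [594.  -71.6 115.9] -0.0
 dark 92 [510.  -71.2 109.6] 180.0
flange top 250 [86.5 87.3 88. ]
bar top 9093 [119.7 120.3 120.8]
```

servo_tool(
  rows=[
    [0, 0, 0, -0.007, 0.01, -0.001, 0],
    [0, 0, 0, -0.015, 0.019, -0.001, 0],
    [0, 0, 0, -0.023, 0.028, 0, 0],
    [0, 0, 0, -0.031, 0.037, 0, 0],
    [0, 0, 0, -0.04, 0.045, 0.001, 0],
    [0, 0, 0, -0.049, 0.053, 0.002, 0],
    [0, 0, 0, -0.059, 0.06, 0.003, 0],
    [0, 0, 0, -0.069, 0.066, 0.004, 0],
    [0, 0, 0, -0.08, 0.072, 0.005, 0],
    [0, 0, 0, -0.09, 0.078, 0.006, 0],
  ],
)

```text
t: 37.38
ee_pos: [586.9, -103.2, 73.7]
orientation: [-3.107, -0.458, -0.014]
ft_force: [1.5, 12.6, 26.2]
width: 0.9
grasp_force: 16.7
```

servo_tool(
  rows=[
    [0, 0, 0, -0.011, 0.005, 0.001, 0],
    [0, 0, 0, -0.022, 0.009, 0.002, 0],
    [0, 0, 0, -0.034, 0.013, 0.003, 0],
    [0, 0, 0, -0.046, 0.016, 0.004, 0],
    [0, 0, 0, -0.058, 0.019, 0.005, 0],
    [0, 0, 0, -0.07, 0.021, 0.006, 0],
    [0, 0, 0, -0.082, 0.022, 0.006, 0],
    [0, 0, 0, -0.094, 0.023, 0.007, 0],
    [0, 0, 0, -0.106, 0.022, 0.007, 0],
    [0, 0, 0, -0.118, 0.021, 0.008, 0],
  ],
)

```text
t: 38.62
ee_pos: [568.9, -113.9, 73.0]
orientation: [3.108, 0.457, 0.024]
ft_force: [9.2, 16.1, 24.9]
width: 0.6
grasp_force: 22.1
```

```bash
python3 bar.py
```

```text
38.625 [ 568.9 -113.9   73. ] [ 9.2 16.1 24.9] [ 3.11 -1.64 -0.3 ]
scene 711 top [118.9 120.4 122. ]
((545.9592895507812, -62.8970947265625), (62.333335876464844, 143.83570861816406), 33.76622009277344)
 dark 112 [531.4 -35.5 108.3] 119.0
flange top 1656 [85.2 86.3 87.7]
bar top 21678 [118.5 119.2 119.7]
```

servo_tool(
  rows=[
    [0, 0, 0, -0.012, 0, 0.001, 0],
    [0, 0, 0, -0.023, -0.002, 0.002, 0],
    [0, 0, 0, -0.035, -0.004, 0.003, 0],
    [0, 0, 0, -0.046, -0.007, 0.003, 0],
    [0, 0, 0, -0.058, -0.011, 0.004, 0],
    [0, 0, 0, -0.069, -0.015, 0.004, 0],
    [0, 0, 0, -0.08, -0.02, 0.005, 0],
    [0, 0, 0, -0.091, -0.026, 0.005, 0],
    [0, 0, 0, -0.101, -0.032, 0.006, 0],
    [0, 0, 0, -0.111, -0.038, 0.006, 0],
  ],
)

```text
t: 39.98
ee_pos: [549.1, -115.9, 72.8]
orientation: [3.102, 0.457, 0.034]
ft_force: [15.6, 6.0, 24.7]
width: 0.6
grasp_force: 19.0
```

servo_tool(
  rows=[
    [0, 0, 0, -0.01, -0.007, 0.001, 0],
    [0, 0, 0, -0.019, -0.015, 0.001, 0],
    [0, 0, 0, -0.028, -0.023, 0.002, 0],
    [0, 0, 0, -0.037, -0.031, 0.002, 0],
    [0, 0, 0, -0.045, -0.04, 0.002, 0],
    [0, 0, 0, -0.053, -0.049, 0.003, 0],
    [0, 0, 0, -0.06, -0.059, 0.003, 0],
    [0, 0, 0, -0.066, -0.069, 0.003, 0],
    [0, 0, 0, -0.072, -0.08, 0.003, 0],
    [0, 0, 0, -0.078, -0.09, 0.003, 0],
  ],
)

```text
t: 41.22
ee_pos: [529.3, -105.0, 72.2]
orientation: [3.1, 0.458, 0.034]
ft_force: [13.0, -3.0, 26.1]
width: 0.5
grasp_force: 17.8
```

```bash
python3 bar.py
```

```text
41.225 [ 529.3 -105.    72.2] [13.  -3.  26.1] [-0.52 -2.49 -0.17]
scene 687 top [117.3 118.8 120.6]
((547.9572143554688, -67.67547607421875), (154.71897888183594, 63.650726318359375), 62.228240966796875)
 dark 24 [ 520.1 -110.3  118.9] -129.0
 dark 102 [575.5 -31.6 107.2] 59.0
flange top 1478 [83.9 84.9 98.7]
bar top 25945 [117.4 118.  118.5]
```

servo_tool(
  rows=[
    [0, 0, 0, -0.005, -0.011, 0, 0],
    [0, 0, 0, -0.009, -0.022, 0, 0],
    [0, 0, 0, -0.013, -0.034, 0, 0],
    [0, 0, 0, -0.016, -0.045, 0, 0],
    [0, 0, 0, -0.019, -0.057, 0, 0],
    [0, 0, 0, -0.021, -0.069, 0, 0],
    [0, 0, 0, -0.022, -0.081, 0, 0],
    [0, 0, 0, -0.023, -0.093, 0, 0],
    [0, 0, 0, -0.022, -0.105, 0, 0],
    [0, 0, 0, -0.021, -0.117, 0, 0],
  ],
)

```text
t: 42.58
ee_pos: [518.3, -88.7, 72.3]
orientation: [3.093, 0.459, 0.033]
ft_force: [8.3, -30.9, 26.8]
width: 0.3
grasp_force: 29.8
```

```bash
python3 bar.py
```

```text
42.575 [518.3 -88.7  72.3] [  8.3 -30.9  26.8] [-5.43 -1.29 -0.66]
scene 576 top [116.4 118.5 120.3]
((550.1674194335938, -68.65507507324219), (154.55322265625, 64.73396301269531), 33.82829284667969)
 dark 89 [595.9 -47.3 106.4] 29.0
 dark 47 [508.7 -96.6 113.8] -150.0
flange top 499 [83.8 84.6 85.4]
bar top 24627 [117.  117.6 118. ]
```

Sinking has stopped and the resistance has risen: the bar top, corrected for cushion squeeze, is ≈121, so the flange is seated. I'll ease off and lift clear.

servo_tool(
  rows=[
    [0, 0, 0, 0.014, 0.025, -0.01, 0],
    [0, 0, 0, 0.028, 0.05, -0.02, 0],
    [0, 0, 0, 0.028, 0.05, -0.035, 0],
    [0, 0, 0, 0.028, 0.05, -0.06, 0],
    [0, 0, 0, 0.028, 0.05, -0.1, 0],
    [0, 0, 0, 0.028, 0.05, -0.2, 0],
    [0, 0, 0, 0.028, 0.05, -0.35, 0],
    [0, 0, 0, 0.028, 0.05, -0.5, 0],
    [0, 0, 0, 0.028, 0.05, -0.5, 0],
  ],
)

```text
t: 43.8
ee_pos: [516.4, -89.6, 168.3]
orientation: [3.106, 0.46, 0.006]
ft_force: [0.5, -0.6, -0.1]
width: 0.6
grasp_force: 0.0
```

```bash
python3 bar.py
python3 - <<'E'
from h import *
im,d,P=pts("scene"); im2,d2,P2=pts("wrist")
save(np.hstack([cv2.resize(im[150:240,310:410],(400,360),interpolation=cv2.INTER_CUBIC),cv2.resize(im2,(400,360))]),"j.png")
E
```

```text
43.8 [516.4 -89.6 168.3] [ 0.5 -0.6 -0.1] [-0.01  0.03  0.03]
scene 972 top [119.7 121.6 122.9]
((550.252685546875, -69.30072784423828), (154.98126220703125, 65.2081069946289), 31.01671600341797)
 dark 96 [597.  -50.7 110.2] 25.0
 dark 90 [517.4 -97.1 110.2] -143.0
flange top 320 [84.1 85.1 86.2]
bar top 11750 [120.6 121.3 121.8]
```

View pics/j.png

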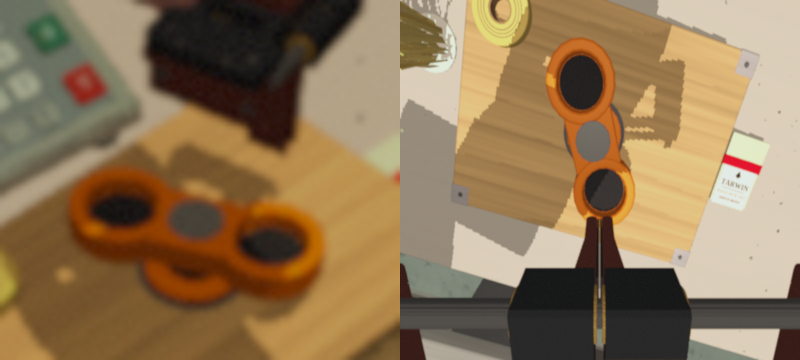

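The bar is released with its floor at z=110.2 (80+30), so the flange is on the lid. The gripper is clear and the roll and tags are in place.

```bash
python3 -c "
from workcell import ctrl
print(ctrl.close_job())"
```

```text
the job is handed in; nothing more can be done
None
```

The screw is driven in until its flange rests on the lid, and the arm is lifted clear with the job handed in at about 44 s. Downward push read at most 31 N, but with sideways force added the total on the bar reached about 43 N and 42 N in two readings, which breaks the 40 N limit if sideways force counts.

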